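Set out a dipped pillar candle with the angle gauge

ROBOT

A 7-joint arm with a two-finger parallel gripper is mounted at the origin on the work surface. World frame = base frame: x ahead of the robot, y to its left, z up, the work surface at z = 0. Lengths are in m, angles in rad, forces in N, time in s.
With the tool pointing down it reaches from about 0.35 to 0.9 m from the base axis. Payload 8.1 kg.
Tool frame: the origin (TCP) lies where the fingers leave the gripper's body, on its centre line; the fingertips stand 66 mm ahead of it and the grasp point (between the pads) lies 47 mm ahead of it; z points along the fingers, y is the line along which they close (so a half turn about z gives the same grasp; the last joint's range is limited). The gripper opens to 92 mm and grips with 3 to 60 N. Pads are 19 mm wide; open, the fingers measure 130 mm over their backs; the gripper's body (75 mm by 190 mm) begins 47 mm behind the grasp point.
Start: joints at [-1.23, 0.434, 0.025, 1.573, -0.012, 1.134, -0.075], TCP at [0.268, 0.564, 0.292] pointing down, gripper open.
Joint ranges: [-2.62, 2.62], [-0.44, 2.09], [-1.27, 1.32], [0.08, 2.57], [-1.32, 4.46], [0.12, 2], [-2.74, 2.74]. Speed limits (rad/s): [2.22, 2.22, 3.01, 3.01, 3.14, 3.14, 3.14].

INTERFACE

Orientations are given as a rotation vector (axis times angle).
In Python, from cell import arm gives the robot as it stands.
- The arm moves only by the tool send_rows, never from a script. Its argument "motion" is text: rows parted by semicolons, each of 7 numbers parted by spaces: the closure, from 0 (fully open) to 1 (shut), then the shift along the world's x, y, z in m, then the turn, a rotation vector about the world's x, y, z in degrees. A call has 1 to 5 rows; each row shifts and turns the commanded pose from where the row before left it; what a row does not reach is not made up. A row lasts 1/8 s, in which the tool goes at most 62.5 mm and 10.7 degrees, less where a joint would pass 70% of its speed; a pose out of reach is approached as far as the arm can. A call is refused whole if a number of a shift passes 0.0625 or a number of a turn 10.7, either way. A call with a gripper value outside its range is refused whole. The fingers move at their own pace and stop on an object; "force" is the grip in N (left out, the last holds). Time passes only in rows, so rows that do not move let the fingers close. It gives the time, the measured TCP pose, the force, the opening and the grip force at its end, in the units of the state.
- arm.observe(): the state, without advancing time (a new reading comes with each control period).
- arm.get_image(name): name is "scene" or "top" or "wrist"; returns (picture, depth): 400x640x3 uint8, blue, green, red; 400x640 float32, m along the optical axis (not along the pixel's ray), 0 where there is no reading.
- arm.camera_model(name): a dict with "fx", "fy", "cx", "cy" (pixels), "D" ([k1, k2, p1, p2, k3] as OpenCV has them; the pictures are not rectified), "view" (4x4, takes a point from world to camera coordinates). Camera axes: x right, y down, z forward; pixel columns grow to the right and rows downward; lengths in m; the calibration is good to about 2 mm. A picture is of the moment at which its call begins: read the wrist's pose just before it. camera_model takes no time and is no camera call; for the wrist camera it gives the pose at the moment of the call.
- arm.sign_off(): hands the job in; it is judged then, once.
The state is a dict: "clock": time; "joints": joint angles; "dq": joint speeds; "joint_efforts": joint torques, N m; "position": TCP position; "ee_rot": TCP orientation; "force": force on the tool from outside, world axes, zero at the start; "ft_torque": the same for the moment, N m; "width": opening from 0.0 (shut) to 1.0 (fully open); "gripper_force": force on a finger pad.
Only numpy, scipy, OpenCV 4.12 (cv2) and the standard library are available. Lean on these libraries where they do the work, as an engineer would, in place of code of your own. Each camera call takes 0.05 s, during which the arm holds its last target. There are 200 camera calls.

TASK

Push the wooden cradle with the candle lying in it across the bench until its side is flush along the bench stop. Then take the dial angle gauge by its handle, stand it upright on top of the candle with its foot square across the wax, and rock it round the uneven candle, foot resting on the wax, until the swinging pointer settles on the brass set hand. Finish still holding the gauge there, lightly pressed on the wax, so that a colleague can prick the mark beside its foot; do not dent the wax or turn the candle in its cradle, do not lift the cradle, and leave the other things on the bench alone.

Things in the scene. Friction and masses are not known exactly. Their poses are not given: they have to be found in the camera images.
- stop: the bench stop: a plain wooden batten screwed to the bench (fixed), 240 mm along its x, 30 mm wide along its y, 28 mm high. Origin: centre of its underside. The cradle starts on its +y side and belongs against its +y face, somewhere along its length.
- cradle: loose plywood cradle with a V trough for one candle, 150 mm long along its x (the trough runs along x), 100 mm wide along its y, flat vertical sides 48 mm high, 0.45 kg; 4 to 9 N slide it. Origin: centre of its underside, z up. Flush against the stop, its origin is 65 mm from the stop's origin along the stop's y. The axis of the lying candle is 64 mm above its underside, over its middle.
- candle: loose cream pillar candle lying in the V of the cradle, 180 mm long, hand-dipped with an uneven, wavy skin: diameter 64 mm at its swells, about 60.5 mm between them, 0.5 kg. Origin: on its axis at mid length; x runs along its axis (wick at the +x end), z is up at the start. Its top stands 96 mm above the bench.
- gauge: loose dial angle gauge, 0.38 kg, 142 mm tall, standing on its steel foot. Origin: centre of the foot's flat underside; z up, x the way the dial looks, y along the foot. Foot 90 (y) x 36 (x) x 10 mm. Round case 84 mm across, 24 mm thick (x), centre 58 mm up. On top a black handle block, 40 (y) x 22 (x) mm, from 98 to 142 mm above the underside: take it across its 22 mm.
- gauge_grip (a point): the place to take the handle, on the middle of the gauge, 122 mm above the underside of the foot; axes as gauge.
- pointer (a joint): angle (rad) about the gauge's x of its swinging pointer, a dark needle with a round bob hanging 30 mm down from the dial's centre: 0 when along the gauge's -z. It hangs by gravity and swings for a second after a move: leaning the gauge's top by some angle to its +y makes it plus that angle, to its -y minus.
- mark (a joint): angle of the brass set hand (a short tab at the rim of the dial, 4 mm wide) about the same axis, counted the same way; it stays where it is set, between 0.20 and 0.42 rad.
- pointer_tip (a point): tip of the pointer, 30 mm from the centre of the dial; its z axis lies along the pointer.
- mark_tip (a point): middle of the brass set hand, 34.5 mm from the centre of the dial; its z axis lies along the hand's radius.
- elephant: bystander: small loose elephant-shaped candle, 100 mm long, 70 mm tall. Leave it alone.
- tin: bystander: loose lidded tin, 72 mm across, 60 mm tall. Leave it alone.
- pillar: bystander: loose plain pillar candle standing upright, 60 mm across, 110 mm tall. Leave it alone.
Mind the look-alikes: they are no part of the job. What is shaped like the cradle but pink or turquoise is not meant.

How it is judged:
On the way, in this order (a step that is already met when the one before it is completed fails the run):
1. the cradle has been pushed flush along the bench stop (y of cradle in the frame of stop between 0.055 and 0.069 m and x of cradle in the frame of stop between -0.11 and 0.11 m and angle between the x axis of cradle and the x axis of stop, either way round below 0.05 rad), for 0.2 s.
2. the gauge stands upright on top of the candle, held (contact force between gauge and candle above 0.3 N and contact force between the fingers and gauge above 2 N and angle between gauge's own z axis and vertical below 0.12 rad and z of candle in the frame of gauge below -0.026 m), for 0.2 s.
3. rocked round the candle, the pointer has settled on the set hand (contact force between gauge and candle above 0.3 N and contact force between the fingers and gauge above 2 N and angle between the z axis of pointer_tip and the z axis of mark_tip, either way round below 0.05 rad and velocity of joint pointer between -0.5 and 0.5 rad/s), for 0.3 s.
At the end, for the whole second after the job is handed in: Held by the gripper, the foot flat and square (0.2 rad) on the wax at 0.3 to 20 N and clear of the cradle, pointer at rest within 0.05 rad of the set hand; candle bedded in its V and turned under 0.2 rad; cradle flush along the stop within 4 mm and 0.05 rad (all of step 1 and all of step 3 and contact force between gauge and candle below 20 N and contact force between gauge and cradle below 0.1 N and contact force between the arm and candle below 0.1 N and height (world z) of gauge above 0.07 m and z of candle in the frame of gauge between -0.038 and -0.026 m and y of candle in the frame of gauge between -0.04 and 0.04 m and angle between the x axis of gauge and the x axis of candle, either way round below 0.2 rad and angle between the z axis of candle and the z axis of cradle, either way round below 0.2 rad and z of candle in the frame of cradle between 0.058 and 0.07 m); the arm keeps its last pose, push and grip.
It fails at once if the gauge is pressed into the wax with more than 35 N (contact force between gauge and candle above 35 N).
It fails at once if the cradle is lifted (height (world z) of cradle above 0.02 m).
It fails at once if the candle comes out of the cradle (z of candle in the frame of cradle above 0.085 m or z of candle in the frame of cradle below 0.05 m).
It fails at once if the elephant candle, the tin or the standing pillar is disturbed (distance of any of elephant, tin, pillar from where it was at the start of the episode above 0.02 m).
It also fails if it takes over 72 s, if anything falls off the work surface, if the arm or the gripper's body presses on something with over 40 N, if the wrist force passes 120 N, or if a joint passes its speed limit or range.

## Working session

There is one attempt and no reset: what is moved stays moved. The work goes in short steps, Python scripts to look and compute and a tool call to move; the robot and the scene stay as the last step left them, time stands still between calls to the robot, and variables do not carry over. Pictures are saved under pics/ and viewed, at most 10 in all, crops included, and the job is handed in when it is done.

Besides the shell and the picture viewer there is one more tool, called after "Call:" as name(argument=value, ...) on one line, values as JSON. send_rows: Moves the arm, as the interface text tells. Its arguments: {"type":"object","properties":{"motion":{"type":"string"},"force":{"type":"number"}},"required":["motion"]}

```bash
ls; mkdir -p pics; cat > h.py <<'E'
import numpy as np, cv2
from cell import arm
def cam(n):
    m=arm.camera_model(n); K=np.array([[m['fx'],0,m['cx']],[0,m['fy'],m['cy']],[0,0,1]]); return K,np.array(m['D']),np.array(m['view'])
def world(n,uv,d):
    K,D,V=cam(n); uv=np.atleast_2d(np.array(uv,float)); p=cv2.undistortPoints(uv[:,None],K,D)[:,0]
    d=np.atleast_1d(d); P=np.c_[p*d[:,None],d]; return (P-V[:3,3])@V[:3,:3]
def cloud(n,depth):
    v,u=np.nonzero(depth>0); W=world(n,np.c_[u,v],depth[v,u]); o=np.full(depth.shape+(3,),np.nan); o[v,u]=W; return o
E
python3 - <<'E'
from h import *
for n in ["scene","top"]:
    im,d=arm.get_image(n); cv2.imwrite(f"pics/{n}0.png",im); np.save(f"{n}0.npy",cloud(n,d)); np.save(f"{n}0im.npy",im)
print(arm.observe())
E
```

```text
pics
{'clock': 0.1, 'joints': array([-1.2296183 ,  0.43512345,  0.02495156,  1.57398001, -0.0116059 ,
        1.13398412, -0.07511409]), 'dq': array([-0.00186169, -0.00023505, -0.00086806, -0.00313379, -0.00022046,
        0.00014571,  0.00043405]), 'joint_efforts': array([ 3.01820393e-03, -6.69127536e+01,  9.88079980e-01, -3.15142572e+01,
       -6.05454622e-02,  3.74326890e-02,  2.67187062e-05]), 'position': array([0.26822231, 0.56412986, 0.29155177]), 'ee_rot': array([-6.91437521e-01, -3.06436266e+00,  2.09934306e-03]), 'force': array([0.67045317, 0.82738988, 0.45842174]), 'ft_torque': array([-0.01360168, -0.01227166, -0.01473233]), 'gripper_force': 0.0, 'width': 1.0013185720036384}
```

View pics/top0.png

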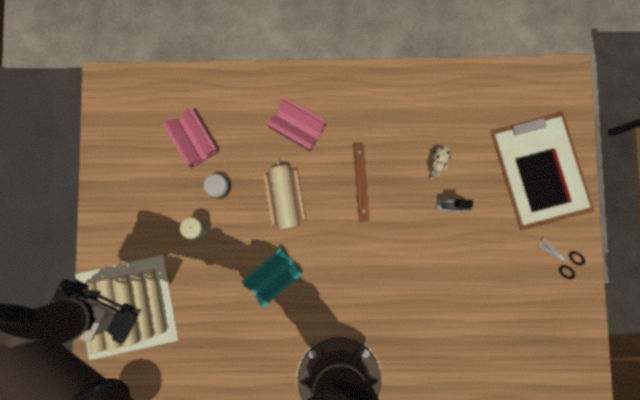

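View pics/scene0.png

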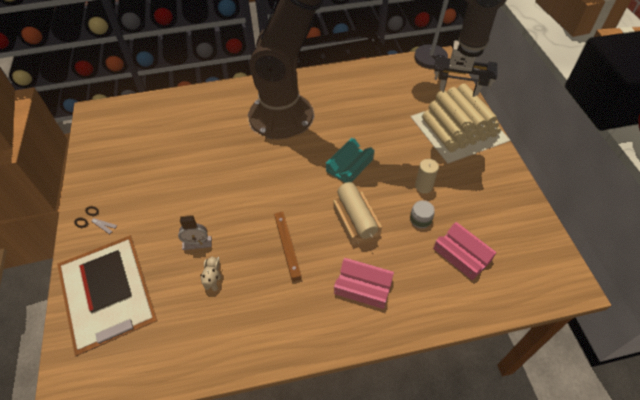

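Candidates for the cradle, in the top view: the wooden one holding the candle (284,196), pink (190,137) and (297,123), turquoise (273,277). I choose the wooden one. The stop is at (361,182). The gauge is at (455,205), next to the elephant at (439,160). The tin is at (217,185) and the pillar at (191,229). Next, a close crop to check the choice, plus measurements.

```bash
cat > m.py <<'E'
from h import *
t=np.load("top0.npy"); s=np.load("scene0.npy")
A=t.reshape(-1,3); B=s.reshape(-1,3); A=A[np.isfinite(A[:,0])];B=B[np.isfinite(B[:,0])]
print("table z",np.nanmedian(t[200:240,310:340,2]))
def reg(name,win,zlo,zhi):
    for C,l in ((t,'top'),):
        P=C[win[1]:win[3],win[0]:win[2]].reshape(-1,3); P=P[(P[:,2]>zlo)&(P[:,2]<zhi)]
        r=cv2.minAreaRect(P[:,:2].astype(np.float32)); print(name,len(P),np.round(r[0],4),np.round(r[1],4),round(r[2],2),"zmax",np.round(np.percentile(P[:,2],[50,99]),4))
reg("stop",(345,135,380,230),.018,.04)
reg("cradle",(255,155,315,240),.02,.12)
reg("candle",(255,155,315,240),.07,.12)
reg("gauge",(430,190,485,220),.02,.2)
reg("gtop",(430,190,485,220),.12,.2)
reg("eleph",(425,140,455,182),.02,.2)
reg("tin",(200,170,233,202),.03,.2)
reg("pillar",(175,213,208,245),.05,.2)
G=B[(B[:,2]>.012)]
ctr=np.nanmedian(t[195:215,450:470].reshape(-1,3),0); print(ctr)
P=s[205:255,170:220].reshape(-1,3); P=P[(P[:,2]>.012)&(P[:,2]<.16)]
for a,b in((.012,.03),(.03,.095),(.1,.15)):
    q=P[(P[:,2]>a)&(P[:,2]<b)]; r=cv2.minAreaRect(q[:,:2].astype(np.float32)); print(a,len(q),r, q.mean(0))
im=np.load("scene0im.npy"); c1=cv2.resize(im[205:260,165:230],None,fx=6,fy=6,interpolation=2)
im=np.load("top0im.npy"); c2=cv2.resize(im[150:245,250:310],None,fx=3.5,fy=3.5,interpolation=2)
o=np.zeros((max(c1.shape[0],c2.shape[0]),c1.shape[1]+c2.shape[1],3),np.uint8);o[:c1.shape[0],:c1.shape[1]]=c1;o[:c2.shape[0],c1.shape[1]:]=c2
cv2.imwrite("pics/crop1.png",o)
E
python3 m.py
```

```text
table z -0.000915314612453499
stop 793 [ 0.5918 -0.0774] [0.2397 0.0303] 3.17 zmax [0.0272 0.033 ]
cradle 1956 [0.5519 0.1561] [0.1974 0.1008] 9.17 zmax [0.0837 0.0977]
candle 1271 [0.5434 0.1548] [0.1803 0.0614] 9.45 zmax [0.09   0.0982]
gauge 318 [ 0.5153 -0.3486] [0.081  0.0233] 84.55 zmax [0.0967 0.1452]
gtop 133 [ 0.5153 -0.3496] [0.0393 0.022 ] 85.74 zmax [0.1398 0.1455]
eleph 423 [ 0.6472 -0.3046] [0.05   0.0964] 61.92 zmax [0.0629 0.0766]
tin 484 [0.5817 0.3591] [0.0681 0.0696] 47.0 zmax [0.058  0.0652]
pillar 458 [0.4579 0.4153] [0.0591 0.0578] 85.95 zmax [0.1082 0.1145]
[ 0.51109271 -0.35611539  0.05442198]
0.012 97 ((0.5243997573852539, -0.3499215841293335), (0.031259506940841675, 0.0830429345369339), 8.417960166931152) [ 0.52166428 -0.34941684  0.02034485]
0.03 362 ((0.5141621828079224, -0.3487655520439148), (0.0866101086139679, 0.02812688611447811), 83.65496063232422) [ 0.51818775 -0.34772135  0.0640194 ]
0.1 201 ((0.5142909288406372, -0.349178284406662), (0.04062233120203018, 0.026121677830815315), 84.80436706542969) [ 0.51911998 -0.34804259  0.12858144]
```

View pics/crop1.png

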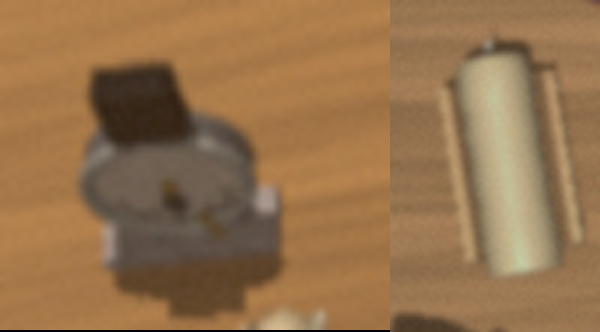

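The crop confirms the wooden cradle holds the candle, with the wick at the far +x end. The gauge dial looks to +x: the needle hangs at crop (178,205), and the brass hand sits right of it at (212,222), which is the +y side.

```bash
cat > m2.py <<'E'
from h import *
from scipy.spatial.transform import Rotation as R
t=np.load("top0.npy")
P=t[155:240,255:315].reshape(-1,3); P=P[(P[:,2]>.035)&(P[:,2]<.056)]
r=cv2.minAreaRect(P[:,:2].astype(np.float32)); print(len(P),r)
s=np.load("scene0.npy");P=s[175:250,325:390].reshape(-1,3); P=P[(P[:,2]>.035)&(P[:,2]<.056)]
r=cv2.minAreaRect(P[:,:2].astype(np.float32)); print(len(P),r)
o=arm.observe(); Rt=R.from_rotvec(o['ee_rot']).as_matrix()
for n in("wrist","scene","top"):
    K,D,V=cam(n); c=-V[:3,:3].T@V[:3,3]; print(n,K[0,0],"pos",c.round(3),"look",V[2,:3].round(3))
    if n=="wrist": print("tool frame pos",(Rt.T@(c-o['position'])).round(4),"axes",(Rt.T@V[:3,:3].T).round(3))
print(Rt.round(3))
E
python3 m2.py
```

```text
610 ((0.5368994474411011, 0.15397652983665466), (0.1669541597366333, 0.1001405268907547), 9.198222160339355)
535 ((0.5047552585601807, 0.15169043838977814), (0.2572481334209442, 0.10218179225921631), 9.671869277954102)
wrist 333.73586206141476 pos [0.203 0.595 0.383] look [ 0.239 -0.116 -0.964]
tool frame pos [ 0.072   0.0002 -0.0916] axes [[-0.002 -0.964 -0.266]
 [ 1.    -0.002 -0.001]
 [ 0.    -0.266  0.964]]
scene 472.4608543436373 pos [ 1.353 -0.118  1.265] look [-0.577  0.111 -0.809]
top 425.35879081349447 pos [0.446 0.035 1.31 ] look [ 0.079  0.008 -0.997]
[[-0.903  0.429 -0.   ]
 [ 0.429  0.903 -0.001]
 [-0.    -0.001 -1.   ]]
```

Call:
send_rows(motion="0 0.028 -0.03 0 0 0 -6.1;0 0.028 -0.03 0 0 0 -6.1;0 0.028 -0.03 0 0 0 -6.1;0 0.028 -0.03 0 0 0 -6.1;0 0.028 -0.03 0 0 0 -6.1")

```text
clock: 0.72
position: [0.4091, 0.4132, 0.292]
ee_rot: [-1.478, -2.772, 0.001]
force: [0.7, 0.2, -0.3]
width: 0.999
gripper_force: 0.0
```

Call:
send_rows(motion="0 0.028 -0.03 0 0 0 -6.1;0 0.028 -0.03 0 0 0 -6.1;0 0.028 -0.03 0 0 0 -6.1;0 0.028 -0.03 0 0 0 -6.1;0 0.028 -0.029 0 0 0 -6.2")

```text
clock: 1.35
position: [0.549, 0.2643, 0.292]
ee_rot: [-2.157, -2.284, 0.001]
force: [0.7, 0.4, -1.1]
width: 1.001
gripper_force: 0.0
```

Call:
send_rows(motion="0 0 0 -0.04 -7 0 0;0 0 0 -0.04 -7 0 0;0 0 0 -0.04 -6 0 0;0 0 0 0 0 0 0;0 0 0 0 0 0 0")

```text
clock: 1.98
position: [0.5492, 0.2649, 0.1736]
ee_rot: [1.975, 2.096, -0.367]
force: [1.3, -0.7, 0.9]
width: 1.0
gripper_force: 0.0
```

Call:
send_rows(motion="0 0 0 -0.04 0 0 0;0 0 0 -0.035 0 0 0;0 0 0 -0.015 0 0 0;0 0 0 0 0 0 0;0 0 0 0 0 0 0")

```text
clock: 2.6
position: [0.5495, 0.2656, 0.0841]
ee_rot: [1.975, 2.096, -0.366]
force: [0.0, -0.1, -0.2]
width: 0.999
gripper_force: 0.0
```

```bash
python3 - <<'E'
from h import *
a,_=arm.get_image("scene"); b,_=arm.get_image("top")
c=np.hstack([cv2.resize(a[110:270,290:450],(400,400)),cv2.resize(b[120:260,220:360],(400,400))]); cv2.imwrite("pics/pre.png",c)
E
```

```text
(no output)
```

View pics/pre.png

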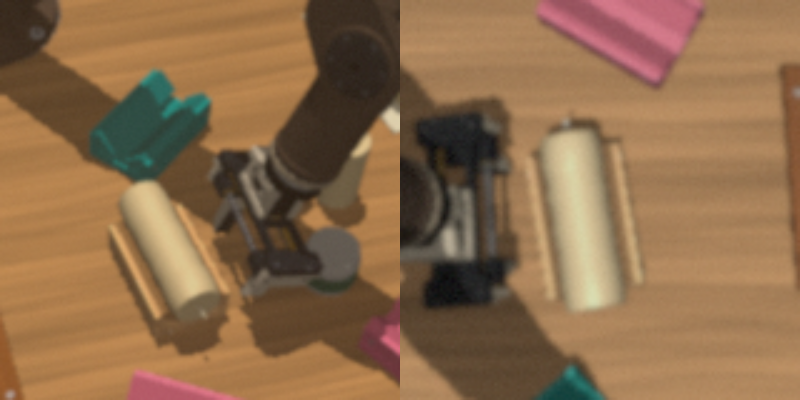

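The gripper stands clear on the +y side, centred on the cradle (right panel, rows 120–300), and nothing lies in the push path. I start pushing.

Call:
send_rows(motion="0 0.0005 -0.01 0 0 0 0;0 0.0005 -0.01 0 0 0 0;0 0.0007 -0.012 0 0 0 0;0 0.0007 -0.012 0 0 0 0;0 0.0007 -0.012 0 0 0 0")

```text
clock: 3.32
position: [0.5519, 0.2106, 0.0825]
ee_rot: [1.974, 2.099, -0.365]
force: [-1.5, 7.5, 2.1]
width: 1.002
gripper_force: 3.5
```

Call:
send_rows(motion="0 0.0007 -0.012 0 0 0 0;0 0.0007 -0.012 0 0 0 0;0 0.0007 -0.012 0 0 0 0;0 0.0007 -0.012 0 0 0 0;0 0.0007 -0.012 0 0 0 0")

```text
clock: 3.95
position: [0.5554, 0.1505, 0.0825]
ee_rot: [1.974, 2.099, -0.365]
force: [0.1, 6.2, 2.9]
width: 1.0
gripper_force: 3.5
```

Call:
send_rows(motion="0 0.0007 -0.012 0 0 0 0;0 0.0007 -0.012 0 0 0 0;0 0.0007 -0.012 0 0 0 0;0 0.0005 -0.01 0 0 0 0;0 0.0005 -0.008 0 0 0 0")

```text
clock: 4.58
position: [0.5584, 0.0963, 0.0825]
ee_rot: [1.974, 2.098, -0.366]
force: [0.3, 7.7, 2.4]
width: 1.0
gripper_force: 3.6
```

Call:
send_rows(motion="0 0.0003 -0.005 0 0 0 0;0 0.0003 -0.005 0 0 0 0;0 0.0002 -0.004 0 0 0 0;0 0.0002 -0.004 0 0 0 0;0 0.0002 -0.003 0 0 0 0")

```text
clock: 5.2
position: [0.5596, 0.0756, 0.0824]
ee_rot: [1.974, 2.098, -0.366]
force: [-0.8, 7.7, 2.7]
width: 1.0
gripper_force: 3.6
```

Call:
send_rows(motion="0 0.0002 -0.003 0 0 0 0;0 0.0001 -0.002 0 0 0 0;0 0.0001 -0.002 0 0 0 0;0 0 0 0 0 0 0")

```text
clock: 5.7
position: [0.56, 0.0694, 0.0824]
ee_rot: [1.973, 2.099, -0.365]
force: [-0.6, 8.5, 4.2]
width: 1.0
gripper_force: 4.6
```

Call:
send_rows(motion="0 0.0001 -0.002 0 0 0 0;0 0.0001 -0.002 0 0 0 0;0 0 0 0 0 0 0")

```text
clock: 6.08
position: [0.56, 0.0687, 0.0824]
ee_rot: [1.973, 2.103, -0.361]
force: [-5.8, 19.5, 10.2]
width: 0.998
gripper_force: 10.1
```

```bash
cat > chk.py <<'E'
from h import *
im,d=arm.get_image("top"); C=cloud("top",d); cv2.imwrite("pics/topchk.png",cv2.resize(im[120:260,270:410],(560,560),interpolation=2))
Q=C[120:260,270:410].reshape(-1,3)
Q=Q[(Q[:,1]>-.03)&(Q[:,1]<.05)&(Q[:,0]>.44)&(Q[:,0]<.66)]
P=Q[(Q[:,2]>.07)&(Q[:,2]<.105)]; P=P[P[:,1]>-.06]
r=cv2.minAreaRect(P[:,:2].astype(np.float32)); print("candle",len(P),r)
th=np.radians(3.17);n=np.array([-np.sin(th),np.cos(th)]);e=np.array([n[1],-n[0]])
print("in stop frame",(np.array(r[0])-[.5918,-.0774])@np.c_[e,n])
# candle ridge
ys=[];xs=[]
for x in np.arange(.48,.63,.01):
    q=P[(abs(P[:,0]-x)<.006)&(P[:,2]>.085)]
    if len(q)>8: A=np.polyfit(q[:,1],q[:,2],2); ys.append(-A[1]/2/A[0]); xs.append(x); print(round(x,2),round(ys[-1],4),round(np.polyval(A,ys[-1]),4))
print(np.polyfit(xs,ys,1))
E
python3 chk.py
```

```text
candle 1016 ((0.5545113682746887, 0.009253367781639099), (0.07784471660852432, 0.19188401103019714), 88.92229461669922)
in stop frame [-0.03243975  0.08858279]
0.48 0.0017 0.0914
0.49 -0.0013 0.0901
0.5 -0.0034 0.0908
0.51 -0.0032 0.0901
0.52 -0.0171 0.0931
0.53 0.0013 0.0911
0.54 -0.0005 0.0914
0.55 -0.0094 0.0911
0.56 -0.007 0.0912
0.57 -0.0078 0.0912
0.58 -0.0064 0.0918
0.59 -0.0125 0.0939
0.6 0.0032 0.0913
0.61 0.0135 0.0918
0.62 -0.0003 0.0915
0.63 -0.0033 0.0906
[ 0.02292538 -0.01600097]
```

View pics/topchk.png

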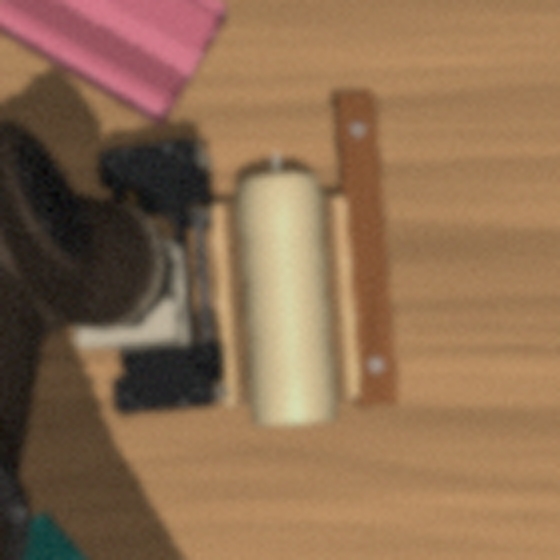

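The cradle's side lies parallel and flush along the stop (seam at crop x≈350, rows 190–400). I back off and go to look at the dial.

Call:
send_rows(motion="0 0 0.004 0 0 0 0;0 0 0.02 0 0 0 0;0 0 0.02 0.01 0 0 0;0 0 0 0.05 5 0 0;0 0 0 0.05 5 0 0")

```text
clock: 6.75
position: [0.5594, 0.1083, 0.193]
ee_rot: [2.066, 2.199, -0.192]
force: [0.0, -0.3, 0.1]
width: 0.997
gripper_force: 0.0
```

Call:
send_rows(motion="0 0 0 0.05 5 0 0;0 0 0 0.05 5 0 0;0 0.003 -0.046 0.01 0 0 -9.3;0 0.004 -0.046 0 0 0 -9.3;0 0.004 -0.046 0 0 0 -9.3")

```text
clock: 7.38
position: [0.5706, -0.0318, 0.3025]
ee_rot: [-2.646, -1.694, -0.0]
force: [-0.2, 0.1, -0.7]
width: 1.002
gripper_force: 0.0
```

Call:
send_rows(motion="0 0.004 -0.046 0 0 0 -9.3;0 0.004 -0.046 0 0 0 -9.3;0 0.004 -0.046 0 0 0 -9.3;0 0.004 -0.046 0 0 0 -9.3;0 0.004 -0.046 0 0 0 -9.3")

```text
clock: 8.0
position: [0.5908, -0.2616, 0.3021]
ee_rot: [-3.099, -0.512, 0.001]
force: [0.9, 0.4, -0.2]
width: 0.997
gripper_force: 0.0
```

Call:
send_rows(motion="0 0.004 -0.046 0 0 0 -9.3;0 0.004 -0.046 0 0 0 -9.3;0 0 0 -0.02 0 10 0;0 0 0 -0.03 0 10 0;0 0 0 -0.03 0 10 0")

```text
clock: 8.62
position: [0.5994, -0.3522, 0.2219]
ee_rot: [-3.031, -0.012, 0.82]
force: [0.3, -0.3, -0.3]
width: 1.002
gripper_force: 0.0
```

Call:
send_rows(motion="0 0 0 0 0 0 0;0 0 0 0 0 0 0")

```text
clock: 8.88
position: [0.5987, -0.3535, 0.2239]
ee_rot: [-3.036, -0.01, 0.807]
force: [0.2, -0.3, 0.1]
width: 1.0
gripper_force: 0.0
```

```bash
python3 - <<'E'
from h import *
import pickle
m=arm.camera_model("wrist"); a,d=arm.get_image("wrist"); pickle.dump((m,a,d),open("w.pkl","wb")); cv2.imwrite("pics/w.png",a)
C=cloud("wrist",d); P=C.reshape(-1,3)
for z0,z1 in((.1,.15),(.03,.09),(.005,.03)):
    q=P[(P[:,2]>z0)&(P[:,2]<z1)&(abs(P[:,0]-.51)<.06)&(abs(P[:,1]+.35)<.06)]; print(len(q),np.nanmin(q,0),np.nanmax(q,0),cv2.minAreaRect(q[:,:2].astype(np.float32)) if len(q)>5 else 0)
E
```

```text
3254 [ 0.50951011 -0.37078309  0.10000839] [ 0.52747268 -0.33020602  0.14370867] ((0.518524706363678, -0.3505646586418152), (0.04043499752879143, 0.01736276037991047), 88.96812438964844)
4894 [ 0.49916789 -0.39436286  0.03000643] [ 0.52979605 -0.3073888   0.08999384] ((0.5144283771514893, -0.3500951826572418), (0.08729199320077896, 0.02405678853392601), 85.02421569824219)
2456 [ 0.4984773  -0.39660366  0.00500466] [ 0.53682051 -0.30447802  0.0299926 ] ((0.5153560638427734, -0.35076823830604553), (0.08978619426488876, 0.03551098331809044), 84.91458129882812)
```

View pics/w.png

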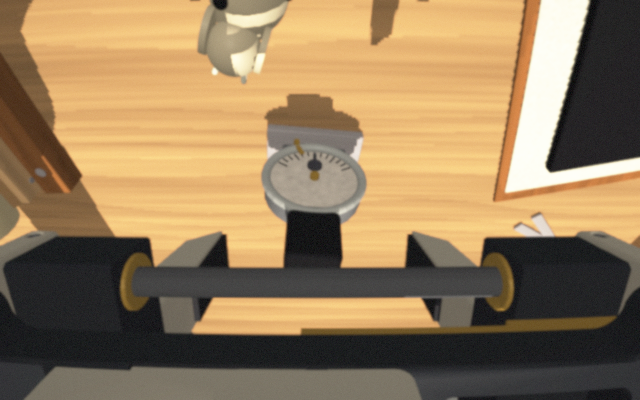

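```bash
python3 - <<'E'
from h import *
import pickle
m,a,d=pickle.load(open("w.pkl","rb")); cv2.imwrite("pics/w2.png",cv2.resize(a[130:210,255:375],None,fx=6,fy=6,interpolation=cv2.INTER_CUBIC))
E
cat > dial.py <<'E'
from h import *
import pickle,sys
m,a,d=pickle.load(open("w.pkl","rb")); K=np.array([[m['fx'],0,m['cx']],[0,m['fy'],m['cy']],[0,0,1]]);V=m['view']
yaw=np.radians(-5.0);gx=np.array([np.cos(yaw),np.sin(yaw),0]);gy=np.array([-gx[1],gx[0],0]);o=np.array([.5153,-.3505,0])
c=-V[:3,:3].T@V[:3,3]
def f(uv,off=.012):
    p=cv2.undistortPoints(np.array([[uv]],float),K,np.array(m['D']))[0,0]; r=V[:3,:3].T@np.r_[p,1]
    t=((o+gx*off-c)@gx)/(r@gx); X=c+t*r; return (X-o)@gy, X[2]-.058
for s in sys.argv[1:]:
    u,v=map(float,s.split(','));u=(u+.5)/6-.5+255;v=(v+.5)/6-.5+130
    y,z=f((u,v)); print(s,round(y,4),round(z,4),"r",round(np.hypot(y,z),4),"ang",round(np.arctan2(y,-z),3))
E
```

```text
(no output)
```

View pics/w2.png

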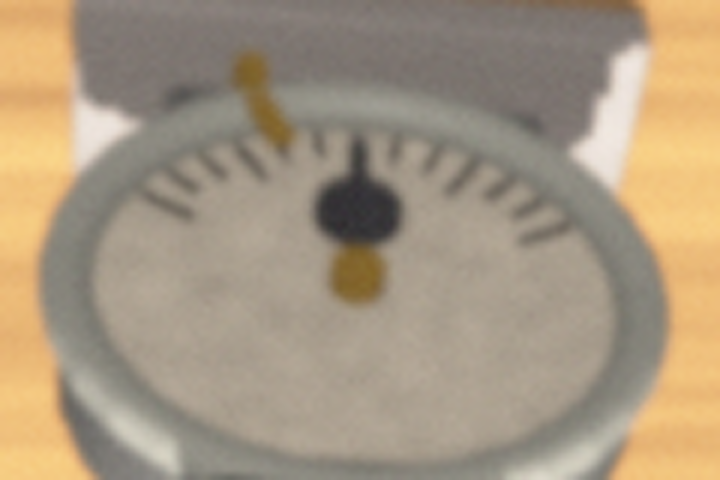

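The crop shows the hub at (358,273), the needle tip at (358,143), and the brass hand running from (285,140) to its knob at (250,70).

```bash
python3 dial.py 358,273 358,143 358,210 285,140 270,117 260,98 250,70 168,200 545,225; python3 -c "
from h import *
o=arm.observe();print(o['position'],o['ee_rot'])"
```

```text
358,273 0.0005 0.0054 r 0.0055 ang 3.042
358,143 0.0007 -0.0232 r 0.0232 ang 0.032
358,210 0.0006 -0.0079 r 0.008 ang 0.08
285,140 0.0114 -0.0227 r 0.0254 ang 0.465
270,117 0.0137 -0.0279 r 0.0311 ang 0.458
260,98 0.0154 -0.0324 r 0.0358 ang 0.444
250,70 0.0172 -0.0392 r 0.0428 ang 0.413
168,200 0.0272 -0.0072 r 0.0281 ang 1.313
545,225 -0.0258 -0.0076 r 0.0269 ang -1.283
[ 0.59857565 -0.35380235  0.22565642] [ 3.03677908  0.00913418 -0.80404742]
```

Call:
send_rows(motion="0 0 0 0.03 0 -10 0;0 0 0 0.03 0 -10 0;0 0 0 0.02 0 -10 0;0 -0.009 0 0 0 0 9.4;0 -0.009 0 0 0 0 9.4")

```text
clock: 9.55
position: [0.5791, -0.3536, 0.3079]
ee_rot: [3.093, 0.529, 0.015]
force: [-0.4, 0.3, -0.3]
width: 1.003
gripper_force: 0.0
```

Call:
send_rows(motion="0 -0.009 0 0 0 0 9.4;0 -0.009 0 0 0 0 9.4;0 -0.009 0 0 0 0 9.4;0 -0.009 0 0 0 0 9.4;0 -0.009 0 0 0 0 9.4")

```text
clock: 10.18
position: [0.5343, -0.3535, 0.3068]
ee_rot: [2.623, 1.718, 0.008]
force: [-0.1, 0.3, -0.8]
width: 0.999
gripper_force: 0.0
```

Call:
send_rows(motion="0 -0.009 0 0 0 0 9.4;0 -0.009 0 0 0 0 9.4;0 0 0 0 0 0 0;0 0 0 0 0 0 0;0 0 0 0 0 0 0")

```text
clock: 10.8
position: [0.5181, -0.3524, 0.303]
ee_rot: [2.316, 2.121, 0.001]
force: [-0.2, -0.1, 0.3]
width: 1.002
gripper_force: 0.0
```

```bash
cat > st.py <<'E'
from h import *
from scipy.spatial.transform import Rotation as R
o=arm.observe(); M=R.from_rotvec(o['ee_rot']).as_matrix(); print(o['clock'],o['position'].round(4),"F",o['force'].round(2),"T",o['ft_torque'].round(2),"yaw(y)",np.degrees(np.arctan2(M[1,1],M[0,1])).round(2),"toolz",M[:,2].round(4),"y_z",M[2,1].round(4))
E
python3 st.py
```

```text
10.8 [ 0.5181 -0.3524  0.303 ] F [-0.24 -0.12  0.33] T [-0.08  0.09 -0.02] yaw(y) -5.04 toolz [ 1.6e-03 -5.0e-04 -1.0e+00] y_z 0.0016
```

Call:
send_rows(motion="0 -0.0028 0.0019 -0.04 0 0 0;0 0 0 -0.04 0 0 0;0 0 0 -0.03 0 0 0;0 0 0 -0.024 0 0 0;0 0 0 0 0 0 0")

```text
clock: 11.42
position: [0.5145, -0.3499, 0.1664]
ee_rot: [-2.313, -2.121, 0.002]
force: [-0.4, -0.2, 0.4]
width: 1.002
gripper_force: 0.0
```

Call:
send_rows(motion="0.6 0 0 0 0 0 0;0.8 0 0 0 0 0 0;1 0 0 0 0 0 0;1 0 0 0 0 0 0;1 0 0 0 0 0 0", force=45)

```text
clock: 12.05
position: [0.5151, -0.3507, 0.1684]
ee_rot: [2.315, 2.124, 0.0]
force: [-0.1, 0.1, 0.7]
width: 0.503
gripper_force: 0.0
```

Call:
send_rows(motion="1 0 0 0 0 0 0;1 0 0 0 0 0 0;1 0 0 0 0 0 0;1 0 0 0 0 0 0")

```text
clock: 12.55
position: [0.515, -0.3506, 0.1682]
ee_rot: [-2.315, -2.124, 0.0]
force: [-0.7, -0.1, 0.8]
width: 0.239
gripper_force: 45.0
```

```bash
python3 st.py
```

```text
12.55 [ 0.515  -0.3506  0.1682] F [-0.68 -0.14  0.78] T [-0.05  0.22  0.03] yaw(y) -4.94 toolz [-3.e-04  1.e-04 -1.e+00] y_z -0.0003
```

Call:
send_rows(motion="1 0 0 0.03 0 0 0;1 0 0 0.05 0 0 0;1 0 0 0.05 0 0 0;1 0 0 0 0 0 0;1 0 0 0 0 0 0")

```text
clock: 13.18
position: [0.5146, -0.3501, 0.2971]
ee_rot: [-2.314, -2.123, 0.0]
force: [0.2, -0.6, -5.0]
width: 0.236
gripper_force: 45.0
```

```bash
python3 st.py; python3 - <<'E'
from h import *
im,d=arm.get_image("top"); C=cloud("top",d)
Q=C[120:260,300:400].reshape(-1,3); Q=Q[(Q[:,0]>.44)&(Q[:,0]<.67)]
P=Q[(Q[:,2]>.067)&(Q[:,2]<.105)&(abs(Q[:,1])<.08)]
print("candle",len(P),cv2.minAreaRect(P[:,:2].astype(np.float32)))
P2=Q[(Q[:,2]>.018)&(Q[:,2]<.034)&(Q[:,1]<-.05)&(Q[:,1]>-.11)]; print("stop",cv2.minAreaRect(P2[:,:2].astype(np.float32)))
P3=Q[(Q[:,2]>.04)&(Q[:,2]<.056)&(abs(Q[:,1])<.08)]; print("cradle",cv2.minAreaRect(P3[:,:2].astype(np.float32)))
xs=[];ys=[]
for x in np.arange(.48,.63,.01):
    q=P[(abs(P[:,0]-x)<.006)]; xs.append(x); ys.append((np.percentile(q[:,1],3)+np.percentile(q[:,1],97))/2)
    t=q[abs(q[:,1]-ys[-1])<.008]; print(round(x,3),round(ys[-1],4),round(np.median(t[:,2]),4))
print(np.polyfit(xs,ys,1))
E
```

```text
13.175 [ 0.5146 -0.3501  0.2971] F [ 0.16 -0.64 -4.98] T [-0.07  0.05  0.  ] yaw(y) -4.92 toolz [-0.0013  0.0011 -1.    ] y_z -0.0013
candle 1289 ((0.5565252900123596, -0.01501128077507019), (0.19737927615642548, 0.06268297880887985), 2.9475231170654297)
stop ((0.5703628659248352, -0.07863275706768036), (0.19695530831813812, 0.03034364804625511), 3.344470500946045)
cradle ((0.5501956343650818, -0.014782477170228958), (0.1496194750070572, 0.09996868669986725), 3.1721346378326416)
0.48 -0.0174 0.0951
0.49 -0.0175 0.0948
0.5 -0.0177 0.0948
0.51 -0.0165 0.0922
0.52 -0.0166 0.0926
0.53 -0.0153 0.0944
0.54 -0.0155 0.095
0.55 -0.0148 0.0941
0.56 -0.0143 0.0934
0.57 -0.0128 0.0938
0.58 -0.0132 0.094
0.59 -0.0119 0.0923
0.6 -0.0113 0.095
0.61 -0.0106 0.0958
0.62 -0.0108 0.0951
0.63 -0.0096 0.093
[ 0.05584863 -0.04510999]
```

Call:
send_rows(motion="1 0.004 0.03 0 0 0 1;1 0.004 0.042 0 0 0 1;1 0.004 0.05 0 0 0 1;1 0.004 0.05 0 0 0 1;1 0.004 0.05 0 0 0 1")

```text
clock: 13.85
position: [0.5342, -0.1267, 0.2964]
ee_rot: [-2.218, -2.222, 0.003]
force: [1.2, 0.2, -3.9]
width: 0.239
gripper_force: 45.0
```

Call:
send_rows(motion="1 0.004 0.05 0 0 0 1;1 0.004 0.04 0 0 0 1;1 0.004 0.0236 0 0 0 1.1;1 0 0 0 0 0 0;1 0 0 0 0 0 0")

```text
clock: 14.48
position: [0.5468, -0.0166, 0.2977]
ee_rot: [-2.161, -2.28, 0.002]
force: [0.3, -1.7, -3.1]
width: 0.24
gripper_force: 45.0
```

Call:
send_rows(motion="1 0 0 -0.012 0 0 0;1 0 0 -0.01 0 0 0;1 0 0 0 0 0 0;1 0 0 0 0 0 0")

```text
clock: 14.98
position: [0.5471, -0.0152, 0.2762]
ee_rot: [2.16, 2.282, -0.0]
force: [0.8, -1.1, -3.6]
width: 0.237
gripper_force: 45.0
```

```bash
python3 st.py
```

```text
14.975 [ 0.5471 -0.0152  0.2762] F [ 0.83 -1.09 -3.64] T [-0.06  0.06 -0.06] yaw(y) 3.15 toolz [-1.e-04 -1.e-04 -1.e+00] y_z -0.0001
```

Excellent alignment. Lower in small steps, watching the force (free: about −3.7 N).

Call:
send_rows(motion="1 0 0 -0.004 0 0 0;1 0 0 -0.004 0 0 0;1 0 0 -0.002 0 0 0;1 0 0 0 0 0 0")

```text
clock: 15.48
position: [0.547, -0.015, 0.2661]
ee_rot: [-2.159, -2.282, 0.0]
force: [-0.4, -0.9, -3.6]
width: 0.238
gripper_force: 45.0
```

Call:
send_rows(motion="1 0 0 -0.001 0 0 0;1 0 0 0 0 0 0")

```text
clock: 15.72
position: [0.5471, -0.015, 0.2653]
ee_rot: [2.159, 2.282, 0.0]
force: [-0.3, 0.1, -3.8]
width: 0.236
gripper_force: 45.0
```

Call:
send_rows(motion="1 0 0 -0.001 0 0 0;1 0 0 0 0 0 0")

```text
clock: 15.98
position: [0.547, -0.015, 0.2642]
ee_rot: [-2.159, -2.282, 0.0]
force: [-0.2, 0.3, -4.4]
width: 0.236
gripper_force: 45.0
```

Call:
send_rows(motion="1 0 0 -0.001 0 0 0;1 0 0 0 0 0 0")

```text
clock: 16.23
position: [0.5472, -0.0151, 0.2636]
ee_rot: [2.159, 2.282, 0.001]
force: [-1.8, -0.1, 2.7]
width: 0.232
gripper_force: 45.0
```

Call:
send_rows(motion="1 0 0 -0.0005 0 0 0;1 0 0 0 0 0 0")

```text
clock: 16.48
position: [0.5473, -0.0151, 0.2636]
ee_rot: [2.159, 2.282, 0.001]
force: [-3.7, -0.9, 7.1]
width: 0.237
gripper_force: 45.0
```

Settled on top with about 10 N of contact. I lift 3 mm, rock round the axis by 0.375 rad toward +y, then press back in radially.

Call:
send_rows(motion="1 0 0 0 0 0 0;1 0 0 0 0 0 0;1 0 0 0.003 0 0 0;1 0 0 0 0 0 0")

```text
clock: 16.98
position: [0.5471, -0.015, 0.2657]
ee_rot: [2.159, 2.282, 0.0]
force: [0.6, 0.0, -3.8]
width: 0.237
gripper_force: 45.0
```

Call:
send_rows(motion="1 -0.0008 0.0151 -0.0006 -4.29 -0.24 0;1 -0.0008 0.015 -0.0017 -4.29 -0.24 0;1 -0.0008 0.0149 -0.0028 -4.29 -0.24 0;1 -0.0008 0.0146 -0.0039 -4.29 -0.24 0;1 -0.0008 0.0143 -0.005 -4.29 -0.24 0")

```text
clock: 17.6
position: [0.5431, 0.0597, 0.2515]
ee_rot: [1.954, 2.066, -0.372]
force: [0.0, -0.7, -3.8]
width: 0.237
gripper_force: 45.0
```

Call:
send_rows(motion="1 0 0 0 0 0 0;1 0 0 0 0 0 0")

```text
clock: 17.85
position: [0.5431, 0.058, 0.2518]
ee_rot: [1.957, 2.067, -0.37]
force: [-0.7, -0.7, -3.0]
width: 0.236
gripper_force: 45.0
```

```bash
python3 st.py
```

```text
17.85 [0.5431 0.058  0.2518] F [-0.74 -0.72 -2.99] T [0.67 0.09 0.01] yaw(y) 3.12 toolz [ 0.02   -0.3649 -0.9308] y_z 0.0001
```

Call:
send_rows(motion="1 0 -0.0004 -0.0009 0 0 0;1 0 0 0 0 0 0")

```text
clock: 18.1
position: [0.5432, 0.0572, 0.2512]
ee_rot: [1.958, 2.065, -0.37]
force: [-0.4, -0.4, -3.0]
width: 0.239
gripper_force: 45.0
```

Call:
send_rows(motion="1 0 -0.0004 -0.0009 0 0 0;1 0 0 0 0 0 0")

```text
clock: 18.35
position: [0.5433, 0.0576, 0.2507]
ee_rot: [1.956, 2.066, -0.37]
force: [-2.1, 0.7, 4.5]
width: 0.24
gripper_force: 45.0
```

Call:
send_rows(motion="1 0 -0.0002 -0.0005 0 0 0;1 0 0 0 0 0 0")

```text
clock: 18.6
position: [0.5433, 0.0577, 0.2506]
ee_rot: [1.956, 2.066, -0.37]
force: [-3.3, 1.2, 10.6]
width: 0.235
gripper_force: 45.0
```

Call:
send_rows(motion="1 0 0.0002 0.0005 0 0 0;1 0 0 0 0 0 0;1 0 0 0 0 0 0;1 0 0 0 0 0 0;1 0 0 0 0 0 0")

```text
clock: 19.23
position: [0.5433, 0.0578, 0.2506]
ee_rot: [1.956, 2.066, -0.37]
force: [-1.7, 1.1, 7.5]
width: 0.24
gripper_force: 45.0
```

```bash
python3 st.py; python3 - <<'E'
from h import *
ims=[arm.get_image("scene")[0].astype(float) for _ in range(6)]
im=np.mean(ims,0).clip(0,255).astype(np.uint8); np.save("s6.npy",im)
K,D,V=cam("scene")
p=cv2.projectPoints(np.array([[.556,.0+.0087,.064+.0315*.93+.058*.93]]),cv2.Rodrigues(V[:3,:3])[0],V[:3,3],K,D)[0].ravel(); print(p)
u,v=p.astype(int); cv2.imwrite("pics/dial.png",cv2.resize(im[v-35:v+40,u-40:u+40],None,fx=7.5,fy=7.5,interpolation=cv2.INTER_CUBIC))
E
```

```text
19.225 [0.5433 0.0578 0.2506] F [-1.72  1.1   7.5 ] T [-0.3   0.83 -0.27] yaw(y) 3.16 toolz [ 0.0209 -0.3658 -0.9305] y_z 0.0008
[310.00651879 206.22073516]
```

View pics/dial.png

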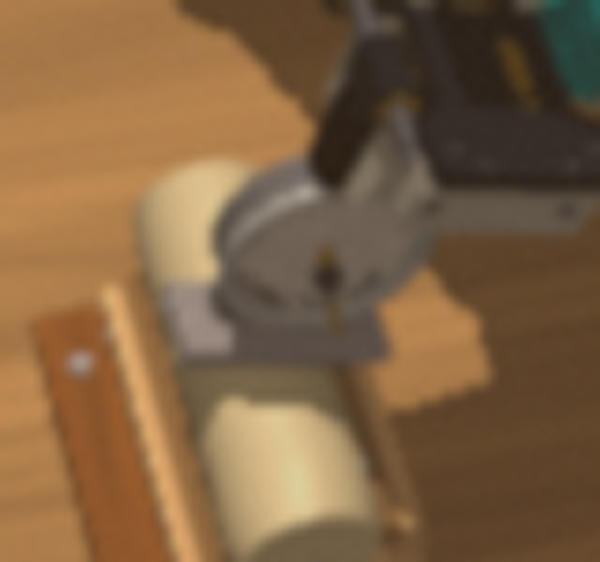

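Pointer and hand line up closely: hub at (325,255), bob at (328,278), brass hand at (337,315). I'll check that against projected predictions.

```bash
python3 - <<'E'
from h import *
from scipy.spatial.transform import Rotation as R
im=np.load("s6.npy").astype(float); K,D,V=cam("scene"); o=arm.observe()
M=R.from_rotvec(o['ee_rot']).as_matrix(); gx,gz=M[:,1],-M[:,2]; gy=np.cross(gz,gx)
org=o['position']-gz*.1682+gx*.0002; hub=org+gz*.058+gx*.008
def pr(a,r,off=0):
    X=hub+gx*off+r*(np.sin(a)*gy-np.cos(a)*gz); p=cv2.projectPoints(X[None],cv2.Rodrigues(V[:3,:3])[0],V[:3,3],K,D)[0].ravel(); return ((p-[310-40,206-35]+.5)*7.5-.5).round(1)
print("hub",pr(0,0),"needle",pr(.374,20),) if 0 else print("hub",pr(0,0),"bob",pr(.374,.0135),"tip",pr(.374,.03))
for a in(.30,.34,.374,.41,.45): print(a,pr(a,.030),pr(a,.0345),pr(a,.042))
c=im[171:246,270:350]; s=np.minimum(c[...,2],c[...,1])-c[...,0]-.0*c[...,0]
u,v=np.meshgrid(range(80),range(75))
for nm,(u0,u1,v0,v1) in {"hub":(38,50,30,36),"mark":(40,50,38,46)}.items():
    print(nm); print(s[v0:v1,u0:u1].round(0).astype(int))
E
```

```text
hub [325.2 257.4] bob [326.1 277.6] tip [327.2 301.9]
0.3 [321.7 303. ] [321.2 309.7] [320.4 320.8]
0.34 [324.7 302.4] [324.6 309.1] [324.4 320. ]
0.374 [327.2 301.9] [327.4 308.4] [327.9 319.3]
0.41 [329.8 301.2] [330.5 307.7] [331.6 318.4]
0.45 [332.7 300.5] [333.8 306.8] [335.6 317.3]
hub
[[13 13 14 14 13 13 13 13 13 13 13 13]
 [14 13 14 14 14 13 13 13 13 12 13 13]
 [14 15 14 13 15 18 16 14 13 13 13 13]
 [13 14 14 14 20 26 20 14 13 13 13 12]
 [13 13 12 15 22 29 24 15 14 13 13 13]
 [13 13 13 14 15 20 17 13 12 14 13 13]]
mark
[[14 12 10  7  9 11 12 11 11  9]
 [12 11 11 10 11 12 11 11 11 10]
 [12 11 11 13 20 17 11 10 10 12]
 [12 10 12 16 24 18 11  9  8 11]
 [10 10 10 15 23 18 10  8  8  9]
 [ 9  9 10 14 23 19  9  8  7  9]
 [ 8  9  9 11 19 16  9  7  7  7]
 [ 8  8  8 10 11 11  8  7  7  8]]
```

```bash
cat > tri.py <<'E'
from h import *
import pickle
from scipy.optimize import least_squares
from scipy.spatial.transform import Rotation as R
m,a,d=pickle.load(open("w.pkl","rb"))
def gf(o,gx,gz): return o,np.c_[gx,np.cross(gz,gx),gz]
y=np.radians(-5); G1=gf(np.array([.5153,-.3505,0]),np.array([np.cos(y),np.sin(y),0]),np.array([0,0,1.]))
o=arm.observe(); M=R.from_rotvec(o['ee_rot']).as_matrix(); gz=-M[:,2]; G2=gf(o['position']-gz*.1682,M[:,1],gz)
K1=np.array([[m['fx'],0,m['cx']],[0,m['fy'],m['cy']],[0,0,1]]);C1=(K1,np.array(m['D']),np.array(m['view'])); C2=cam("scene")
def pj(G,C,p):
    X=G[0]+G[1]@(np.r_[0,0,.058]+p); return cv2.projectPoints(X[None],cv2.Rodrigues(C[2][:3,:3])[0],C[2][:3,3],C[0],C[1])[0].ravel()
w=lambda u,v:np.array([(u+.5)/6-.5,(v+.5)/6-.5])
hw,hs=w(358,273),np.array([43.05,33.7])
print("gx in scene px/mm",(pj(G2,C2,np.r_[.009,0,0])-pj(G2,C2,np.r_[.008,0,0])),"wrist",(pj(G1,C1,np.r_[.009,0,0])-pj(G1,C1,np.r_[.008,0,0])))
for H in(.006,.008,.012):
  hub=np.r_[H,0,0]; 
  for nm,pw,ps in(("mid",w(267,108),[44.13,42]),("whole hand centroid-ish low",w(255,85),[44.2,43.5]),("inner",w(280,132),[44.2,40.3])):
    f=lambda q:np.r_[pj(G1,C1,hub+q)-pj(G1,C1,hub)-(pw-hw), (pj(G2,C2,hub+q)-pj(G2,C2,hub)-(np.array(ps)-hs))*2]
    q=least_squares(f,[0,.01,-.03]).x; print(H,nm,(q*1e3).round(1),"ang",np.arctan2(q[1],-q[2]).round(3),"r",np.hypot(q[1],q[2]).round(4),f(q).round(2))
# scene darkness of bob
im=np.load("s6.npy").astype(float)[171:246,270:350].sum(2); print(im[33:45,38:50].astype(int))
E
python3 tri.py
```

```text
gx in scene px/mm [0.08782322 0.26654762] wrist [ 0.10501665 -0.90509285]
0.006 mid [  3.6  14.2 -32.4] ang 0.412 r 0.0353 [ 0.01 -0.57 -0.05 -0.95]
0.006 whole hand centroid-ish low [  3.9  16.2 -37.9] ang 0.404 r 0.0413 [ 0.   -0.89 -0.12 -1.48]
0.006 inner [  3.8  12.  -25.8] ang 0.436 r 0.0285 [ 0.   -0.1  -0.01 -0.17]
0.008 mid [  3.7  14.1 -32.3] ang 0.412 r 0.0352 [ 0.01 -0.57 -0.06 -0.96]
0.008 whole hand centroid-ish low [  4.   16.1 -37.8] ang 0.403 r 0.0411 [-0.01 -0.89 -0.13 -1.49]
0.008 inner [  3.9  11.9 -25.7] ang 0.435 r 0.0283 [ 0.   -0.11 -0.01 -0.18]
0.012 mid [  3.9  13.9 -32.1] ang 0.41 r 0.035 [-0.   -0.58 -0.09 -0.98]
0.012 whole hand centroid-ish low [  4.2  16.  -37.6] ang 0.402 r 0.0409 [-0.02 -0.9  -0.17 -1.51]
0.012 inner [  4.1  11.8 -25.5] ang 0.435 r 0.0281 [ 0.   -0.12 -0.01 -0.21]
[[294 293 290 285 255 234 249 280 294 294 288 289]
 [289 288 290 273 233 200 219 267 287 291 291 288]
 [288 288 286 260 210 170 184 241 283 290 285 279]
 [289 290 276 242 176 139 152 208 268 283 268 242]
 [289 289 283 243 172 137 151 206 264 271 244 226]
 [284 286 278 259 210 167 176 223 255 244 240 241]
 [266 269 256 254 238 205 209 241 250 247 259 266]
 [254 271 249 241 240 220 220 250 268 268 271 277]
 [261 270 265 260 261 243 224 248 268 267 254 265]
 [268 269 266 269 269 252 223 236 246 245 243 245]
 [249 247 247 244 247 240 219 220 229 237 235 240]
 [236 236 234 233 233 233 221 222 232 239 239 237]]
```

The two views triangulate the hand at about 0.405 rad, so I lean 1.7° further: unload, rock, press again.

Call:
send_rows(motion="1 0 0.0005 0.0014 0 0 0;1 -0.0001 0.0028 -0.0011 -0.85 -0.05 0;1 -0.0002 0.0027 -0.0012 -0.85 -0.05 0;1 0 0 0 0 0 0")

```text
clock: 20.02
position: [0.5426, 0.065, 0.2485]
ee_rot: [1.937, 2.05, -0.398]
force: [0.1, 1.0, -4.2]
width: 0.236
gripper_force: 45.0
```

```bash
python3 st.py
```

```text
20.025 [0.5426 0.065  0.2485] F [ 0.15  1.   -4.16] T [0.8  0.16 0.03] yaw(y) 3.26 toolz [ 0.022  -0.3935 -0.9191] y_z -0.0005
```

Call:
send_rows(motion="1 0 -0.0003 -0.0007 0 0 0;1 0 0 0 0 0 0")

```text
clock: 20.27
position: [0.5428, 0.0638, 0.2484]
ee_rot: [1.939, 2.049, -0.397]
force: [-0.5, 0.8, -2.6]
width: 0.234
gripper_force: 45.0
```

Call:
send_rows(motion="1 0 -0.0001 -0.0003 0 0 0;1 0 0 0 0 0 0")

```text
clock: 20.52
position: [0.5428, 0.0638, 0.2483]
ee_rot: [1.939, 2.049, -0.397]
force: [-0.5, 2.0, 0.3]
width: 0.236
gripper_force: 45.0
```

Call:
send_rows(motion="1 0 -0.0001 -0.0003 0 0 0;1 0 0 0 0 0 0;1 0 0 0 0 0 0;1 0 0 0 0 0 0;1 0 0 0 0 0 0")

```text
clock: 21.15
position: [0.5429, 0.0638, 0.2482]
ee_rot: [1.939, 2.049, -0.396]
force: [-1.5, 4.0, 4.9]
width: 0.237
gripper_force: 45.0
```

Call:
send_rows(motion="1 0 0 0 0 0 0;1 0 0 0 0 0 0;1 0 0 0 0 0 0;1 0 0 0 0 0 0;1 0 0 0 0 0 0")

```text
clock: 21.78
position: [0.5429, 0.0638, 0.2482]
ee_rot: [1.938, 2.049, -0.396]
force: [-2.9, 2.9, 5.2]
width: 0.237
gripper_force: 45.0
```

```bash
python3 st.py; python3 - <<'E'
from h import *
im=np.mean([arm.get_image("scene")[0].astype(float) for _ in range(8)],0).clip(0,255).astype(np.uint8); np.save("s7.npy",im)
c=im[171:246,270:350].astype(float); s=np.minimum(c[...,2],c[...,1])-c[...,0]
print(s[30:48,39:51].astype(int)); print(c.sum(2)[33:45,39:51].astype(int))
cv2.imwrite("pics/dial2.png",cv2.resize(im[195:225,298:334],(720,600),interpolation=cv2.INTER_CUBIC))
t,d=arm.get_image("top");C=cloud("top",d); Q=C[120:260,300:400].reshape(-1,3); 
P3=Q[(Q[:,2]>.04)&(Q[:,2]<.056)&(Q[:,1]<-.04)&(Q[:,1]>-.08)&(abs(Q[:,0]-.55)<.1)]; print("cradle -y wall",len(P3),cv2.minAreaRect(P3[:,:2].astype(np.float32)))
E
```

```text
21.775 [0.5429 0.0638 0.2482] F [-2.94  2.89  5.17] T [ 0.76  0.78 -0.27] yaw(y) 3.18 toolz [ 0.0226 -0.3927 -0.9194] y_z 0.0009
[[13 14 14 13 13 13 13 13 14 14 13 14]
 [14 14 14 13 14 13 13 13 14 13 13 14]
 [14 14 14 13 15 16 16 14 13 13 13 12]
 [13 14 13 15 20 25 22 16 14 13 13 13]
 [13 14 13 15 22 30 24 18 14 14 13 12]
 [13 12 14 13 16 20 17 14 12 13 13 12]
 [13 13 12 12 10 11 10 10 13 12 11 12]
 [14 13 13 11  9  9  8  9 11 13 12 12]
 [13 13 12 12 10  9  9 10 12 12 12 10]
 [13 12 11 12 11 11 12 12 11 12 11 10]
 [11 11 12 12 13 17 18 13 10  9 10 15]
 [11 12 10 11 13 19 22 15 10  9 10 17]
 [10 10  8  9 11 17 23 15  9  7  8 15]
 [ 8  9  9  8 10 15 23 17 10  6  8 12]
 [ 8  8  8  7  8 11 16 14  9  7  7  9]
 [ 8  8  7  7  8  9 12 10  7  8  6  7]
 [ 7  8  8  7  8  8  8  8  8  7  7  7]
 [ 9 10  9  8  8  8  8  9  9  8 10 10]]
[[292 294 293 284 258 235 239 271 290 292 288 288]
 [289 293 292 276 233 198 217 260 290 293 291 290]
 [289 290 287 262 206 171 184 236 284 291 286 278]
 [291 289 281 244 179 142 153 209 270 285 273 252]
 [290 286 279 244 174 137 154 210 267 285 274 245]
 [286 276 268 256 209 158 164 218 262 280 276 255]
 [274 253 251 253 230 181 180 221 258 278 278 270]
 [260 244 249 246 242 205 203 242 270 283 278 287]
 [263 258 264 263 259 230 224 255 272 272 264 279]
 [266 269 272 270 266 243 223 236 248 247 243 266]
 [248 250 250 245 247 237 215 221 232 234 235 254]
 [235 235 235 233 235 232 221 221 235 239 235 244]]
cradle -y wall 275 ((0.5519500970840454, -0.05547768995165825), (0.147262305021286, 0.01859113574028015), 2.8469789028167725)
```

View pics/dial2.png

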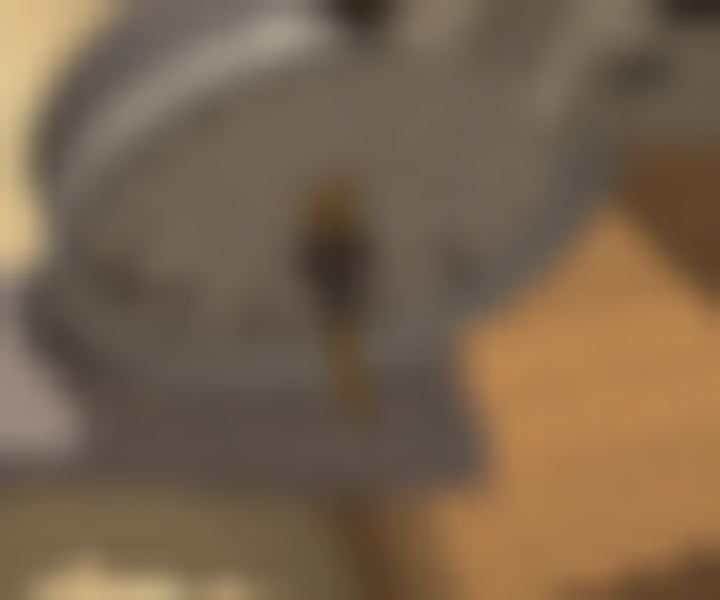

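The needle tip and brass hand now run in one continuous line, with both at column ≈44.5 at rows 39–40. Contact is about 9 N and steady, and the cradle is still flush. I hand in.

```bash
python3 -c "
from cell import arm
print(arm.sign_off())"
```

```text
the job is handed in; nothing more can be done
None
```

I handed the job in at about 22 s with the cradle flush along the stop and the gauge held on the candle at about 9 N, leaning 0.40 rad so that the pointer lines up with the brass set hand in the camera view; the hand-in gave back no verdict.

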